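# Pack the microscope service caddy

## Task

Pack the microscope service caddy: stand the brown objective with the green band in the green insert, the dropper bottle with the orange cap in the orange insert, and lay the black ring mount in the wide shallow pocket of the grey insert, each fully down in its pocket. Keep the objective and the bottle from tipping over, and leave the look-alikes (the lidded can, the red-capped bottle and the amber tape roll) standing where they are.

Things in the scene. Friction and masses are not known exactly. Their poses are not given: they have to be found in the camera images.
- objective: Microscope objective to be packed: brown barrel with a green band and domed top, diameter 35 mm, 61 mm tall, 0.28 kg, standing upright on the table. Grip round the barrel in its lower 45 mm. Origin at the centre of its underside, own z axis up its axis; it is round, so its yaw means nothing.
- oil_dropper: Dropper bottle to be packed: cream body, ORANGE cap and nozzle; body diameter 34 mm and 56 mm tall, nozzle tip at 88 mm, 0.04 kg, standing upright on the table. Grip round the body. Origin at the centre of its underside, own z axis up its axis; it is round, so its yaw means nothing.
- ring_mount: Ring-shaped optic mount to be packed: black rim with a silver top face round a hole, outer diameter 50 mm, solid rim 14 mm high, 16 mm over all, 0.09 kg, lying flat on the table. Grip across the outer rim. Origin at the centre of its underside, own z axis up its axis; it is round, so its yaw means nothing.
- green_insert: GREEN insert block of the caddy, for the objective: one round pocket in the middle, diameter 52 mm, 15 mm deep, its floor 15 mm above the origin (20 mm above the table). Origin at the centre of the block's underside, z up. The block is fixed in the caddy, 80x80x30 mm, its underside 5 mm above the table, its flat top 35 mm above the table, which is higher than the caddy's walls. 
- orange_insert: ORANGE insert block of the caddy, for the orange-capped bottle: one round pocket in the middle, diameter 50 mm, 15 mm deep, its floor 15 mm above the origin (20 mm above the table). Origin at the centre of the block's underside, z up. The block is fixed in the caddy, 80x80x30 mm, its underside 5 mm above the table, its flat top 35 mm above the table, which is higher than the caddy's walls. 
- grey_insert: GREY insert block of the caddy, for the ring mount: one wide round pocket in the middle, diameter 66 mm, only 4 mm deep, its floor 26 mm above the origin (31 mm above the table). Origin at the centre of the block's underside, z up. The block is fixed in the caddy, 80x80x30 mm, its underside 5 mm above the table, its flat top 35 mm above the table, which is higher than the caddy's walls. 
- caddy: Fixed aluminium tray 94 mm (own x) by 258 mm (own y), walls 28 mm high, a carrying bar 20 mm out at each end. It holds the three inserts side by side along own y, 82 mm apart, in an order that changes. Origin at the centre of its underside, on the table. (The table is level at z = 0 as far as x = 0.61 m; behind lies a fixed black mat, 12 mm higher, with equipment on it.)
- lidded_can: Look-alike to leave alone: cream can with a black screw lid, diameter 53 mm, 64 mm tall, 0.06 kg, loose. Origin at the centre of its underside, own z axis up its axis; it is round, so its yaw means nothing.
- glue_dropper: Look-alike to leave alone: dropper bottle with a RED cap, body diameter 29 mm, 76 mm tall, 0.04 kg, loose. Origin at the centre of its underside, own z axis up its axis; it is round, so its yaw means nothing.
- tape_ring: Look-alike to leave alone: flat roll of amber tape, outer diameter 58 mm, 10 mm high, 0.05 kg, loose. Origin at the centre of its underside, own z axis up its axis; it is round, so its yaw means nothing.
Not all that is in view belongs to the job. Leave any pink, purple or yellow look-alike of the ring_mount alone.

How it is judged:
By the outcome, as a careful person would: the job done as asked, in the order asked, and still so for the second after the job is handed in, with the robot touching nothing.
It also fails if it takes over 96 s, if anything falls off the work surface, if the arm or the gripper's body presses on something with over 40 N, if the wrist force passes 120 N, or if a joint passes its speed limit or range.

## Robot

A 7-joint arm with a two-finger parallel gripper is mounted at the origin on a cart in front of the work surface, level with it; the furniture and walls round the work are solid. World frame = base frame: x ahead of the robot, y to its left, z up, the work surface at z = 0. Lengths are in m, angles in rad, forces in N, time in s.
With the tool pointing down it reaches from about 0.4 to 0.875 m from the base axis. Payload 19.3 kg.
Tool frame: the origin (TCP) lies midway between the tips of the shut fingers; the grasp point (between the pads) lies bot.pinch_z behind it (bot.pinch_z is the distance from the TCP to the grasp point, in m); z points along the fingers, y is the line along which they close (so a half turn about z gives the same grasp; the last joint's range is limited). The gripper opens to 85 mm and grips with 20 to 120 N. Pads are 22 mm wide; open, the fingers measure 114 mm over their backs; the gripper's body (76 mm by 85 mm) begins 54 mm behind the grasp point. The pads swing forward as they close: fully open they stand 13 mm farther back than shut.
Start: joints at [1.078, 0.521, -0.036, 1.599, 0.021, 1.021, -0.113], TCP at [0.256, -0.57, 0.231] pointing down, gripper open.
Joint ranges: [-2.91, 2.91], [-0.3, 2.13], [-1.5, 1.42], [0.17, 2.43], [-1.26, 4.41], [0.16, 1.93], [-2.52, 2.52]. Speed limits (rad/s): [1.89, 1.89, 2.39, 2.39, 3.01, 3.01, 3.01].

## Interface

Orientations are given as [roll, pitch, yaw] about the fixed x, y, z axes, in that order (R = Rz(yaw) Ry(pitch) Rx(roll)).
In Python, from workcell import readout, grab_frame, camera_info, workorder, bot gives the robot as it stands. The module is installed in compiled form; this text tells all that it offers.
- The arm moves only by the tool drive_tool, never from a script. Its argument "targets" is a list of rows, each an object of numbers: "dx", "dy", "dz": the shift along the tool's x, y, z as a fraction of full scale; "yaw": the turn about the tool's z as a fraction of full scale; "fingers": the closure, from 0 (fully open) to 1 (shut). In form: [{"dx": .., "dy": .., "dz": .., "yaw": .., "fingers": ..}, ...]. A call has 1 to 20 rows; each row shifts and turns the commanded pose from where the row before left it, along the tool's axes as they then stand; what a row does not reach is not made up. Full scale, the value 1, is 0.1 m for a shift and 90 degrees for a turn. A row lasts 1/10 s, in which the tool goes at most 50 mm and 8.59 degrees, less where a joint would pass 70% of its speed; a pose out of reach is approached as far as the arm can. A call with a number of a shift or a turn outside -1 to 1 is refused whole. A call with a gripper value outside its range is refused whole. The fingers move at their own pace and stop on an object; "squeeze" is the grip in N (left out, the last holds). Time passes only in rows, so rows that do not move let the fingers close. It gives the time, the measured TCP pose, the force, the opening and the grip force at its end, in the units of the state.
- readout.observe(): the state, without advancing time (a new reading comes with each control period).
- grab_frame(name): name is "scene" or "top" or "wrist"; returns the picture (480x640x3 uint8, blue, green, red); there is no depth.
- camera_info(name): a dict with "fx", "fy", "cx", "cy" (pixels), "T" (4x4, takes a point from camera to world coordinates); the wrist camera has in their place "hand_eye" (4x4, takes a point from camera to tool coordinates, whose origin is the TCP and whose axes are the flange's). Camera axes: x right, y up, looking along -z (the intrinsics and any distortion apply to the point x, -y, -z); pixel columns grow to the right and rows downward; lengths in m; the calibration is good to about 2 mm. The wrist camera is an equidistant fisheye: a pixel r from the principal point sees the ray r / f radians off the axis. A picture is of the moment at which its call begins: read the wrist's pose just before it. camera_info takes no time and is no camera call.
- workorder.job_done(): hands the job in; it is judged then, once.
The state is a dict: "clock": time; "qpos": joint angles; "qd": joint speeds; "joint_efforts": joint torques, N m; "position": TCP position; "tool_rot": TCP orientation; "force": force on the tool from outside, world axes, zero at the start; "moment": the same for the moment, N m; "grip_width": finger opening in m; "finger_force": force on a finger pad.
Only numpy, scipy, OpenCV 4.12 (cv2) and the standard library are available. Lean on these libraries where they do the work, as an engineer would, in place of code of your own. Each camera call takes 0.05 s, during which the arm holds its last target. There are 200 camera calls.

## Working session

There is one attempt and no reset: what is moved stays moved. The work goes in short steps, Python scripts to look and compute and a tool call to move; the robot and the scene stay as the last step left them, time stands still between calls to the robot, and variables do not carry over. Pictures are saved under pics/ and viewed, at most 14 in all, crops included, and the job is handed in when it is done.

Besides the shell and the picture viewer there is one more tool, called as a command line: name --argument value ..., lists and objects as JSON in quotes. drive_tool: Moves the arm, as the interface text tells. Shift numbers are shares of 0.1 m and turn numbers shares of 90 degrees, none past 1 either way. Its arguments: {"type":"object","properties":{"targets":{"type":"array","items":{"type":"object","properties":{"dx":{"type":"number","minimum":-1,"maximum":1},"dy":{"type":"number","minimum":-1,"maximum":1},"dz":{"type":"number","minimum":-1,"maximum":1},"yaw":{"type":"number","minimum":-1,"maximum":1},"fingers":{"type":"number"}}}},"squeeze":{"type":"number"}},"required":["targets"]}

```bash
mkdir -p pics
python3 - <<'E'
from workcell import readout, grab_frame, camera_info, bot
import cv2, numpy as np
np.set_printoptions(precision=4,suppress=True)
s=readout.observe(); print(s, bot.pinch_z)
for n in ("scene","top"):
    cv2.imwrite(f"pics/{n}0.png",grab_frame(n)); print(n,camera_info(n))
print(camera_info("wrist"))
E
```

```text
{'clock': 0.0, 'qpos': array([ 1.0778,  0.5221, -0.0364,  1.6   ,  0.0212,  1.0211, -0.1128]), 'qd': array([ 0.0022, -0.0001,  0.0012, -0.0002,  0.0004, -0.0012,  0.0017]), 'joint_efforts': array([ -0.0002, -92.7125,   1.9794, -36.9934,   0.0178,   0.0082,
        -0.0001]), 'position': array([ 0.2563, -0.5697,  0.2307]), 'tool_rot': array([-3.1404,  0.0001,  0.4228]), 'force': array([ 0.2007, -0.7163,  0.8629]), 'moment': array([-0.012 , -0.0144,  0.0451]), 'finger_force': 0.0, 'grip_width': 0.08573410182889324} 0.0187
scene {'fx': 616.2369234128914, 'fy': 616.2369234128914, 'cx': 309.6319120688133, 'cy': 239.73919860652228, 'T': array([[-0.7734,  0.4401, -0.4563, -0.1769],
       [-0.6336, -0.5135,  0.5786,  0.8894],
       [ 0.0203,  0.7366,  0.676 ,  1.0066],
       [ 0.    ,  0.    ,  0.    ,  1.    ]])}
top {'fx': 551.86984622893, 'fy': 551.86984622893, 'cx': 311.05649885922526, 'cy': 231.64711791680205, 'T': array([[-0.037 ,  0.9763, -0.2132,  0.2263],
       [-0.9993, -0.0355,  0.0104,  0.0651],
       [ 0.0026,  0.2134,  0.977 ,  1.2429],
       [ 0.    ,  0.    ,  0.    ,  1.    ]])}
{'fx': 371.64829954431775, 'fy': 371.64829954431775, 'cx': 319.9736795097485, 'cy': 244.0625114389496, 'hand_eye': array([[ 0.0006,  0.9518,  0.3069,  0.0776],
       [ 1.    , -0.0006,  0.0001,  0.0011],
       [ 0.0003,  0.3068, -0.9518, -0.1422],
       [ 0.    ,  0.    ,  0.    ,  1.    ]])}
```

View pics/scene0.png

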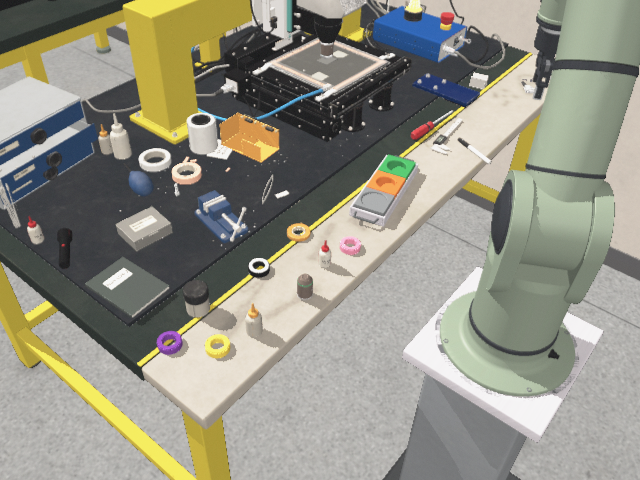

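View pics/top0.png

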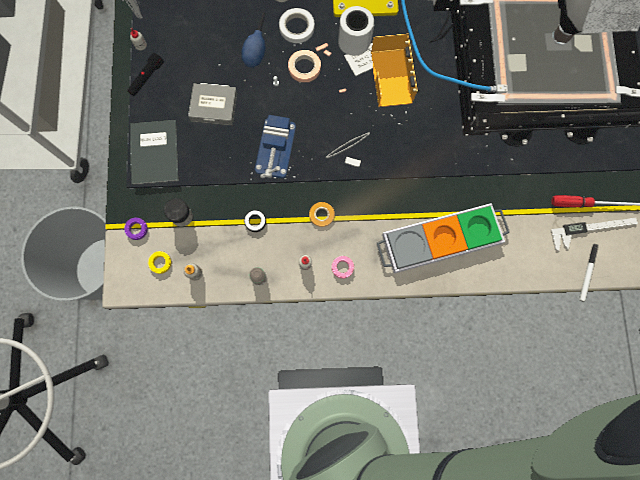

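The scene view shows the candidates. In the top view:

- **Ring-shaped things:** black/silver ring (255,221), amber roll (322,213), pink (343,267), yellow (160,262), purple (136,229). Only the first is a black rim with a silver top.
- **Bottles:** orange cap (192,271) and red cap (306,262). The orange-capped one is meant.
- **Dark upright cylinders:** objective (258,275) and lidded can (179,210). The objective is the small brown one.
- **Inserts:** grey (408,240), orange (446,235), green (482,227).

Next I measure these and confirm them in an enlarged crop.

```bash
cat > h.py <<'E'
import numpy as np, cv2
from workcell import readout, grab_frame, camera_info, bot
np.set_printoptions(precision=4,suppress=True)
def ray(ci,u,v):
    d=np.array([(u-ci['cx'])/ci['fx'],-(v-ci['cy'])/ci['fy'],-1.]); T=ci['T']
    return T[:3,3],T[:3,:3]@d
def cast(ci,u,v,z):
    o,d=ray(ci,u,v); return o+d*(z-o[2])/d[2]
def proj(ci,p):
    T=ci['T']; c=T[:3,:3].T@(np.asarray(p)-T[:3,3]); return np.array([ci['cx']-ci['fx']*c[0]/c[2],ci['cy']+ci['fy']*c[1]/c[2]])
def blob(img,lo,hi,box):
    x0,y0,x1,y1=box; h=cv2.cvtColor(img,cv2.COLOR_BGR2HSV)[y0:y1,x0:x1]
    m=cv2.inRange(h,lo,hi); n,l,st,c=cv2.connectedComponentsWithStats(m)
    if n<2: return None
    k=1+st[1:,4].argmax(); cn,_=cv2.findContours((l==k).astype('uint8'),0,2)
    cn=max(cn,key=len)+[x0,y0]; (cx,cy),r=cv2.minEnclosingCircle(cn)
    return c[k]+[x0,y0],st[k],(cx,cy,r),cn
E
python3 - <<'E'
from h import *
t=cv2.imread('pics/top0.png');s=cv2.imread('pics/scene0.png');T=camera_info('top');S=camera_info('scene')
for n,(u,v),z in [('obj',(258,275),.03),('drop',(192,271),.05),('ring',(255,221),.016),('red',(306,262),.06),('pink',(343,267),.01),('yel',(160,262),.01),('can',(179,210),.064),('tape',(322,213),.01)]:
    p=cast(T,u,v,z); print(n,p,proj(S,p))
for n,lo,hi in [('green',(45,100,60),(80,255,255)),('orange',(8,180,100),(18,255,255))]:
    b=blob(t,lo,hi,(380,200,510,275)); r=cv2.minAreaRect(b[3]); print(n,b[1],r,cast(T,*r[0],.035))
    q=[cast(T,*c,.035)[:2] for c in cv2.boxPoints(r)]; print(np.array(q))
a=cv2.resize(t[195:290,120:370],None,fx=3.2,fy=3.2,interpolation=cv2.INTER_CUBIC)
b=cv2.resize(s[225:365,145:365],None,fx=2,fy=2,interpolation=cv2.INTER_CUBIC)
c=np.zeros((600,800,3),np.uint8); c[:a.shape[0],:a.shape[1]]=a; c[310:310+280,:440]=b
d=cv2.resize(t[195:275,375:515],None,fx=2.5,fy=2.5); c[320:520,445:795]=d
cv2.imwrite('pics/crop1.png',c)
E
```

```text
obj [0.3972 0.173  0.03  ] [305.123  285.2989]
drop [0.4084 0.3146 0.05  ] [256.3348 314.8451]
ring [0.5235 0.179  0.016 ] [260.5055 264.6585]
red [0.4175 0.0659 0.06  ] [328.7133 245.4158]
pink [ 0.4111 -0.0171  0.01  ] [351.4172 243.8625]
yel [0.4376 0.3953 0.01  ] [219.0012 344.0727]
can [0.5429 0.3415 0.064 ] [199.7987 285.9523]
tape [0.5383 0.0251 0.01  ] [299.0947 229.6675]
green [  77    6   45   44 1257] ((479.348876953125, 227.07830810546875), (37.414154052734375, 35.091514587402344), 72.07208251953125) [ 0.4866 -0.326   0.035 ]
[[ 0.517  -0.2783]
 [ 0.5395 -0.3563]
 [ 0.4564 -0.3733]
 [ 0.4347 -0.2963]]
orange [  43   15   45   44 1287] ((444.8539123535156, 236.547119140625), (37.36223602294922, 35.73512268066406), 72.12130737304688) [ 0.4677 -0.2466  0.035 ]
[[ 0.4978 -0.198 ]
 [ 0.5204 -0.2768]
 [ 0.438  -0.2948]
 [ 0.4161 -0.2169]]
```

View pics/crop1.png

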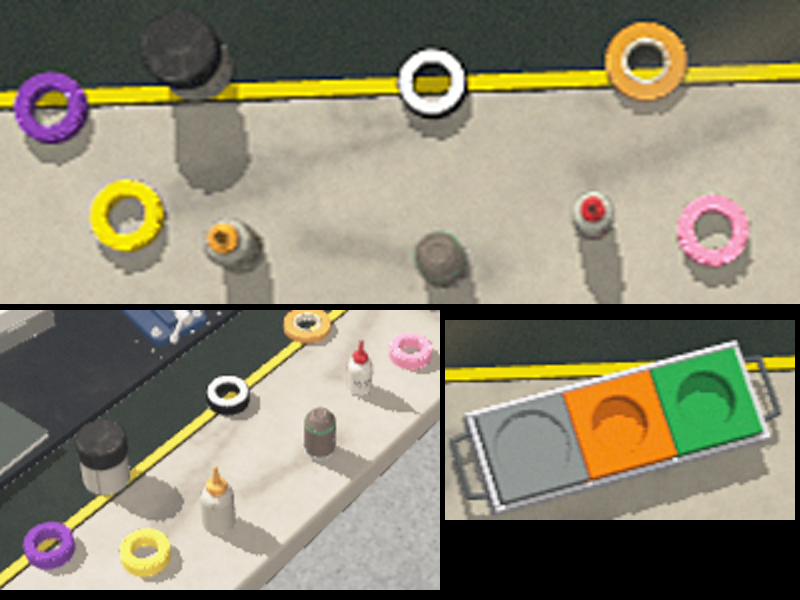

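The crops confirm the three targets: black rim with silver top at (255,221), orange cap at (190,269), and brown barrel with green band at (258,276). The caddy order from robot-left is grey, orange, green. The measured insert pitch is 81.6 mm against the stated 82 mm. I'll head over there, clear of the base.

drive_tool --targets '[{"dx":0.288,"dy":-0.183,"fingers":0.25},{"dx":0.288,"dy":-0.183,"fingers":0.25},{"dx":0.288,"dy":-0.183,"fingers":0.25},{"dx":0.288,"dy":-0.183,"fingers":0.25},{"dx":0.288,"dy":-0.183,"fingers":0.25},{"dx":0.288,"dy":-0.183,"fingers":0.25},{"dx":0.288,"dy":-0.183,"fingers":0.25},{"dx":0.288,"dy":-0.183,"fingers":0.25},{"dx":0.288,"dy":-0.183,"fingers":0.25},{"dx":0.288,"dy":-0.183,"fingers":0.25},{"dx":0.288,"dy":-0.183,"fingers":0.25},{"dx":0.288,"dy":-0.183,"fingers":0.25},{"dx":0.288,"dy":-0.183,"fingers":0.25},{"fingers":0.25},{"fingers":0.25}]' --squeeze 40

```text
invalid input
```

drive_tool --targets '[{"dx":0.288,"dy":-0.183,"dz":0,"yaw":0,"fingers":0.25}]' --squeeze 40

```text
clock: 0.2
position: [0.2724, -0.5436, 0.2306]
tool_rot: [-3.141, 0.002, 0.418]
force: [-0.6, 1.0, -0.2]
grip_width: 0.0731
finger_force: 0.0
```

drive_tool --targets '[{"dx":0.288,"dy":-0.183,"dz":0,"yaw":0,"fingers":0.25},{"dx":0.288,"dy":-0.183,"dz":0,"yaw":0,"fingers":0.25},{"dx":0.288,"dy":-0.183,"dz":0,"yaw":0,"fingers":0.25},{"dx":0.288,"dy":-0.183,"dz":0,"yaw":0,"fingers":0.25},{"dx":0.288,"dy":-0.183,"dz":0,"yaw":0,"fingers":0.25},{"dx":0.288,"dy":-0.183,"dz":0,"yaw":0,"fingers":0.25},{"dx":0.288,"dy":-0.183,"dz":0,"yaw":0,"fingers":0.25},{"dx":0.288,"dy":-0.183,"dz":0,"yaw":0,"fingers":0.25},{"dx":0.288,"dy":-0.183,"dz":0,"yaw":0,"fingers":0.25},{"dx":0.288,"dy":-0.183,"dz":0,"yaw":0,"fingers":0.25},{"dx":0.288,"dy":-0.183,"dz":0,"yaw":0,"fingers":0.25},{"dx":0.288,"dy":-0.183,"dz":0,"yaw":0,"fingers":0.25},{"dx":0,"dy":0,"dz":0,"yaw":0,"fingers":0.25},{"dx":0,"dy":0,"dz":0,"yaw":0,"fingers":0.25}]'

```text
clock: 1.6
position: [0.5002, -0.199, 0.231]
tool_rot: [-3.141, 0.0, 0.424]
force: [-0.1, -1.0, -0.2]
grip_width: 0.0644
finger_force: 0.0
```

drive_tool --targets '[{"dx":0.07,"dy":-0.33,"dz":0,"yaw":0,"fingers":0.25},{"dx":0.07,"dy":-0.33,"dz":0,"yaw":0,"fingers":0.25},{"dx":0.07,"dy":-0.33,"dz":0,"yaw":0,"fingers":0.25},{"dx":0.07,"dy":-0.33,"dz":0,"yaw":0,"fingers":0.25},{"dx":0.07,"dy":-0.33,"dz":0,"yaw":0,"fingers":0.25},{"dx":0.07,"dy":-0.33,"dz":0,"yaw":0,"fingers":0.25},{"dx":0.07,"dy":-0.33,"dz":0,"yaw":0,"fingers":0.25},{"dx":0.07,"dy":-0.33,"dz":0,"yaw":0,"fingers":0.25},{"dx":0.07,"dy":-0.33,"dz":0,"yaw":0,"fingers":0.25},{"dx":0.07,"dy":-0.33,"dz":0,"yaw":0,"fingers":0.25},{"dx":0.07,"dy":-0.33,"dz":0,"yaw":0,"fingers":0.25},{"dx":0,"dy":0,"dz":0,"yaw":0,"fingers":0.25},{"dx":0,"dy":0,"dz":0,"yaw":0,"fingers":0.25}]'

```text
clock: 2.9
position: [0.4216, 0.1625, 0.2312]
tool_rot: [3.141, 0.0, 0.423]
force: [-0.5, 0.4, 0.4]
grip_width: 0.0641
finger_force: 0.0
```

```bash
cat >> h.py <<'E'
from scipy.spatial.transform import Rotation as Ro
def wrist():
    """picture, pixel->point on plane z"""
    s=readout.observe(); im=grab_frame('wrist'); c=camera_info('wrist')
    M=np.eye(4); M[:3,:3]=Ro.from_euler('xyz',s['tool_rot']).as_matrix(); M[:3,3]=s['position']
    return im,M@c['hand_eye'],c
def wcast(E,c,u,v,z):
    x,y=u-c['cx'],v-c['cy']; r=np.hypot(x,y); a=r/c['fx']
    d=E[:3,:3]@np.array([np.sin(a)*x/r,-np.sin(a)*y/r,-np.cos(a)]); o=E[:3,3]
    return o+d*(z-o[2])/d[2]
def wproj(E,c,p):
    q=E[:3,:3].T@(np.asarray(p)-E[:3,3]); h=np.hypot(q[0],q[1]); a=np.arctan2(h,-q[2])*c['fx']
    return np.array([c['cx']+a*q[0]/h,c['cy']-a*q[1]/h])
def go(p):
    s=readout.observe(); R=Ro.from_euler('xyz',s['tool_rot']).as_matrix()
    d=R.T@(np.asarray(p)-s['position']); print('at',s['position'],s['tool_rot'],'w',s['grip_width'],'t',s['clock'],'-> shares',d*10)
E
python3 - <<'E'
from h import *
im,E,c=wrist(); cv2.imwrite('pics/w1.png',im); np.savez('w1.npz',E=E)
for p in [(.3965,.174,0),(.3965,.174,.061),(.408,.314,0),(.408,.314,.088),(.5235,.179,.016)]: print(p,wproj(E,c,p))
go((.3965,.174,.12))
E
```

```text
(0.3965, 0.174, 0) [298.9078 221.3926]
(0.3965, 0.174, 0.061) [295.1487 238.6289]
(0.408, 0.314, 0) [181.5878 159.7519]
(0.408, 0.314, 0.088) [144.9318 170.1025]
(0.5235, 0.179, 0.016) [347.2668 105.3729]
at [0.4218 0.162  0.2312] [3.1411 0.0004 0.4214] w 0.06391320694533925 t 2.95 -> shares [-0.1811 -0.2135  1.1121]
```

View pics/w1.png

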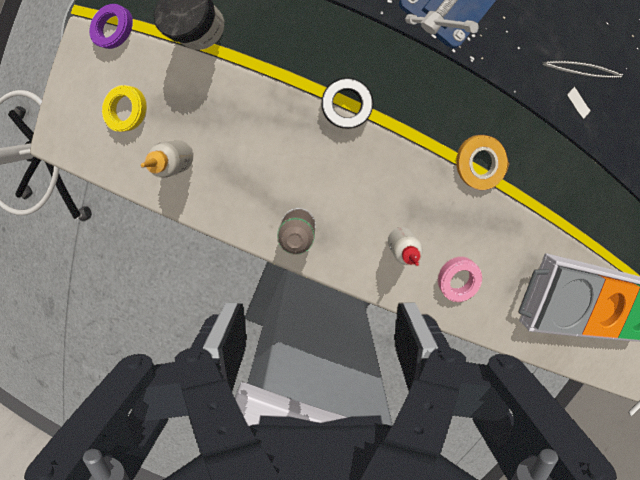

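The wrist view shows the objective (dome ~(296,239)), the dropper (nozzle tip ~(143,166)) and the ring (347,103). All three are within a few pixels of the predictions, so I'll refine them by casting rays.

Run:
```python
from h import *
im=cv2.imread('pics/w1.png');E=np.load('w1.npz')['E'];c=camera_info('wrist')
h=cv2.cvtColor(im,cv2.COLOR_BGR2HSV)
# objective: brown/green silhouette
b=blob(im,(0,40,30),(90,255,150),(272,200,325,260)); print('obj',b[1],b[2])
print(wcast(E,c,*b[2][:2],.03))
b=blob(im,(0,0,215),(180,40,255),(315,70,380,135)); print('ring',b[1],b[2],wcast(E,c,*b[2][:2],.016))
b=blob(im,(8,120,120),(20,255,255),(130,140,180,190)); print('cap',b[0],b[1],wcast(E,c,*b[0],.068))
# two-view for cap with scene and top
for n in('top','scene'):
    t=cv2.imread(f'pics/{n}0.png');C=camera_info(n); bx=(180,255,205,285) if n=='top' else (240,295,270,330)
    q=blob(t,(8,120,100),(20,255,255),bx); print(n,q[0],q[1],cast(C,*q[0],.068))
cv2.imwrite('pics/crop2.png',cv2.resize(np.hstack([im[195:265,265:335],im[130:200,130:200]]),None,fx=5.5,fy=5.5,interpolation=2))
```

```text
obj [   5    9   38   49 1246] (294.5, 233.0, 24.622243881225586)
[0.3919 0.1749 0.03  ]
ring [  9   9  47  47 944] (347.12310791015625, 102.42462158203125, 23.79855728149414) [0.526  0.1803 0.016 ]
cap [155.3604 161.0976] [ 11  11  27  22 369] [0.4133 0.3153 0.068 ]
top [189.2258 269.4839] [ 5 10 10  9 62] [0.4091 0.3168 0.068 ]
scene [253.4143 311.9571] [ 9  9  9 14 70] [0.4069 0.3237 0.068 ]
```

View pics/crop2.png

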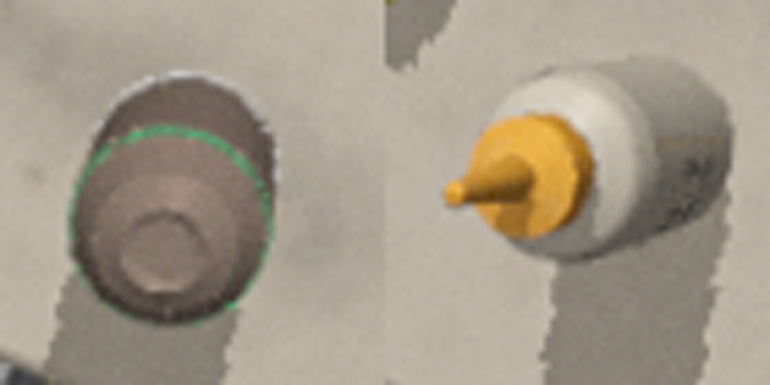

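The crop shows the objective's dome centre at about (295,240.8) and the nozzle tip at (142.7,164.5).

Run:
```python
from h import *
E=np.load('w1.npz')['E'];c=camera_info('wrist')
print(wcast(E,c,295,240.8,.061),wcast(E,c,142.7,164.5,.088))
p=wcast(E,c,295,240.8,.061); p[2]=.09; go(p); p[2]=.018; go(p)
```

```text
[0.3946 0.1733 0.061 ] [0.4117 0.3176 0.088 ]
at [0.4218 0.162  0.2312] [3.1411 0.0004 0.4214] w 0.06391320694533925 t 2.95 -> shares [-0.201  -0.2153  1.4121]
at [0.4218 0.162  0.2312] [3.1411 0.0004 0.4214] w 0.06391320694533925 t 2.95 -> shares [-0.2008 -0.2156  2.1321]
```

drive_tool --targets '[{"dx":-0.1,"dy":-0.107,"dz":0.1,"yaw":0,"fingers":0.25},{"dx":-0.1,"dy":-0.107,"dz":0.2,"yaw":0,"fingers":0.25},{"dx":0,"dy":0,"dz":0.3,"yaw":0,"fingers":0.25},{"dx":0,"dy":0,"dz":0.3,"yaw":0,"fingers":0.25},{"dx":0,"dy":0,"dz":0.3,"yaw":0,"fingers":0.25},{"dx":0,"dy":0,"dz":0.2,"yaw":0,"fingers":0.25},{"dx":0,"dy":0,"dz":0.2,"yaw":0,"fingers":0.25},{"dx":0,"dy":0,"dz":0.2,"yaw":0,"fingers":0.25},{"dx":0,"dy":0,"dz":0.2,"yaw":0,"fingers":0.25},{"dx":0,"dy":0,"dz":0.13,"yaw":0,"fingers":0.25},{"dx":0,"dy":0,"dz":0,"yaw":0,"fingers":0.25},{"dx":0,"dy":0,"dz":0,"yaw":0,"fingers":0.25}]'

```text
clock: 4.15
position: [0.3948, 0.1736, 0.0185]
tool_rot: [3.141, 0.0, 0.421]
force: [-0.4, -0.0, 0.7]
grip_width: 0.0643
finger_force: 0.0
```

Run:
```python
from h import *
go((.395,.1735,.018))
im,E,c=wrist(); cv2.imwrite('pics/w2.png',im)
```

```text
at [0.3948 0.1736 0.0185] [3.1411 0.0004 0.4214] w 0.06428617244291507 t 4.15 -> shares [0.001  0.0019 0.0054]
```

View pics/w2.png

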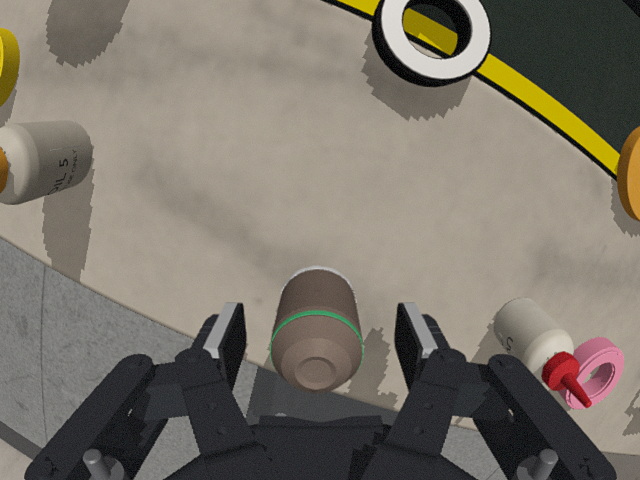

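The objective stands centred between the pads (316,340). I'll close on it and lift slightly.

drive_tool --targets '[{"dx":0,"dy":0,"dz":0,"yaw":0,"fingers":0.6},{"dx":0,"dy":0,"dz":0,"yaw":0,"fingers":0.8},{"dx":0,"dy":0,"dz":0,"yaw":0,"fingers":1},{"dx":0,"dy":0,"dz":0,"yaw":0,"fingers":1},{"dx":0,"dy":0,"dz":0,"yaw":0,"fingers":1},{"dx":0,"dy":0,"dz":0,"yaw":0,"fingers":1},{"dx":0,"dy":0,"dz":0,"yaw":0,"fingers":1},{"dx":0,"dy":0,"dz":-0.1,"yaw":0,"fingers":1},{"dx":0,"dy":0,"dz":-0.2,"yaw":0,"fingers":1},{"dx":0,"dy":0,"dz":-0.3,"yaw":0,"fingers":1},{"dx":0,"dy":0,"dz":-0.4,"yaw":0,"fingers":1},{"dx":0,"dy":0,"dz":-0.3,"yaw":0,"fingers":1},{"dx":0,"dy":0,"dz":-0.2,"yaw":0,"fingers":1},{"dx":0,"dy":0,"dz":0,"yaw":0,"fingers":1},{"dx":0,"dy":0,"dz":0,"yaw":0,"fingers":1}]'

```text
clock: 5.7
position: [0.3944, 0.1742, 0.1684]
tool_rot: [3.141, -0.001, 0.422]
force: [0.0, -0.7, -3.9]
grip_width: 0.033
finger_force: 40.8
```

Run:
```python
from h import *
go((.47,.0,.17)); go((.4866,-.326,.17)); print(readout.observe()['force'])
```

```text
at [0.3944 0.1742 0.1684] [ 3.1413 -0.0005  0.4225] w 0.03302269447270019 t 5.7 -> shares [-0.025   1.8991 -0.0154]
at [0.3944 0.1742 0.1684] [ 3.1413 -0.0005  0.4225] w 0.03302269447270019 t 5.7 -> shares [-1.2102  4.9406 -0.0153]
[ 0.0398 -0.6682 -3.8867]
```

drive_tool --targets '[{"dx":0,"dy":0.1,"dz":0,"yaw":0,"fingers":1},{"dx":0,"dy":0.2,"dz":0,"yaw":0,"fingers":1},{"dx":0,"dy":0.3,"dz":0,"yaw":0,"fingers":1},{"dx":0,"dy":0.3,"dz":0,"yaw":0,"fingers":1},{"dx":0,"dy":0.3,"dz":0,"yaw":0,"fingers":1},{"dx":0,"dy":0.3,"dz":0,"yaw":0,"fingers":1},{"dx":0,"dy":0.3,"dz":0,"yaw":0,"fingers":1},{"dx":0,"dy":0.3,"dz":0,"yaw":0,"fingers":1},{"dx":-0.1,"dy":0.3,"dz":0,"yaw":0,"fingers":1},{"dx":-0.1,"dy":0.3,"dz":0,"yaw":0,"fingers":1},{"dx":-0.1,"dy":0.3,"dz":0,"yaw":0,"fingers":1},{"dx":-0.1,"dy":0.3,"dz":0,"yaw":0,"fingers":1},{"dx":-0.1,"dy":0.3,"dz":0,"yaw":0,"fingers":1},{"dx":-0.15,"dy":0.3,"dz":0,"yaw":0,"fingers":1},{"dx":-0.15,"dy":0.3,"dz":0,"yaw":0,"fingers":1},{"dx":-0.15,"dy":0.3,"dz":0,"yaw":0,"fingers":1},{"dx":-0.15,"dy":0.3,"dz":0,"yaw":0,"fingers":1},{"dx":-0.1,"dy":0.14,"dz":0,"yaw":0,"fingers":1},{"dx":0,"dy":0,"dz":0,"yaw":0,"fingers":1},{"dx":0,"dy":0,"dz":0,"yaw":0,"fingers":1}]'

```text
clock: 7.7
position: [0.4871, -0.3249, 0.1672]
tool_rot: [-3.14, 0.001, 0.422]
force: [0.6, -0.5, -1.8]
grip_width: 0.0329
finger_force: 40.8
```

Run:
```python
from h import *
im,E,c=wrist(); cv2.imwrite('pics/w3.png',im); np.savez('w3.npz',E=E)
for p in [(.4866,-.326,.035),(.4677,-.2466,.035),(.4488,-.1672,.035)]: print(wproj(E,c,p))
go((.4866,-.326,.039))
```

```text
[319.9284 231.5839]
[216.7906 212.8582]
[125.4382 196.8435]
at [ 0.4875 -0.3243  0.1675] [-3.1401  0.0005  0.4236] w 0.03285334312115527 t 7.75 -> shares [-0.0144  0.0136  1.2849]
```

View pics/w3.png

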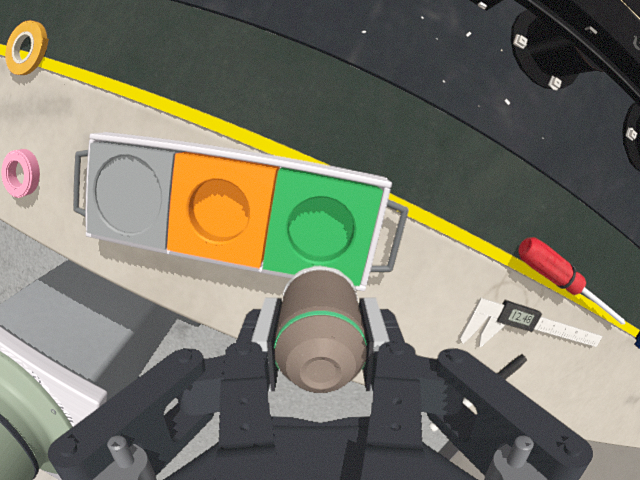

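The objective is held upright, and the pocket rims are visible: green ~(321,228), orange ~(219,209), grey ~(129,195). I'll cast those.

Run:
```python
from h import *
im=cv2.imread('pics/w3.png');E=np.load('w3.npz')['E'];c=camera_info('wrist')
P=np.array([wcast(E,c,u,v,.035) for u,v in [(321,228.5),(219,210),(129,195)]]); print(P, np.linalg.norm(np.diff(P,axis=0),axis=1))
print([np.linalg.norm(wcast(E,c,a,228,.035)-wcast(E,c,b,228,.035)) for a,b in[(288,354)]])
# insert outline (green)
b=blob(im,(45,80,40),(80,255,255),(255,160,395,295)); k=cv2.approxPolyDP(cv2.convexHull(b[3]),6,True)[:,0]; print(k.tolist()); print(np.array([wcast(E,c,*q,.035)[:2] for q in k]))
```

```text
[[ 0.4892 -0.3257  0.035 ]
 [ 0.4706 -0.2475  0.035 ]
 [ 0.4516 -0.17    0.035 ]] [0.0805 0.0797]
[np.float64(0.05066693951141988)]
[[279, 169], [382, 190], [358, 285], [263, 268]]
[[ 0.5182 -0.2785]
 [ 0.5356 -0.3552]
 [ 0.4583 -0.3726]
 [ 0.4403 -0.2969]]
```

drive_tool --targets '[{"dx":0,"dy":0.016,"dz":0.2,"yaw":0,"fingers":1},{"dx":0,"dy":0,"dz":0.25,"yaw":0,"fingers":1},{"dx":0,"dy":0,"dz":0.2,"yaw":0,"fingers":1},{"dx":0,"dy":0,"dz":0.15,"yaw":0,"fingers":1},{"dx":0,"dy":0,"dz":0.1,"yaw":0,"fingers":1},{"dx":0,"dy":0,"dz":0.1,"yaw":0,"fingers":1},{"dx":0,"dy":0,"dz":0.1,"yaw":0,"fingers":1},{"dx":0,"dy":0,"dz":0.06,"yaw":0,"fingers":1},{"dx":0,"dy":0,"dz":0.06,"yaw":0,"fingers":1},{"dx":0,"dy":0,"dz":0.06,"yaw":0,"fingers":1},{"dx":0,"dy":0,"dz":0,"yaw":0,"fingers":1},{"dx":0,"dy":0,"dz":0,"yaw":0,"fingers":1}]'

```text
clock: 8.95
position: [0.4885, -0.3267, 0.0404]
tool_rot: [3.142, -0.0, 0.423]
force: [1.0, -0.5, -1.7]
grip_width: 0.033
finger_force: 40.9
```

drive_tool --targets '[{"dx":0,"dy":0,"dz":0.008,"yaw":0,"fingers":1},{"dx":0,"dy":0,"dz":0.006,"yaw":0,"fingers":1},{"dx":0,"dy":0,"dz":0,"yaw":0,"fingers":1},{"dx":0,"dy":0,"dz":0,"yaw":0,"fingers":1}]'

```text
clock: 9.35
position: [0.4886, -0.3268, 0.0391]
tool_rot: [3.141, -0.0, 0.423]
force: [-0.1, 0.4, 0.5]
grip_width: 0.0325
finger_force: 41.1
```

The load has come off the wrist, so the objective is on the pocket floor. I'll release it gently and rise.

drive_tool --targets '[{"dx":0,"dy":0,"dz":0,"yaw":0,"fingers":0.55},{"dx":0,"dy":0,"dz":0,"yaw":0,"fingers":0.45},{"dx":0,"dy":0,"dz":0,"yaw":0,"fingers":0.4},{"dx":0,"dy":0,"dz":0,"yaw":0,"fingers":0.4},{"dx":0,"dy":0,"dz":-0.1,"yaw":0,"fingers":0.35},{"dx":0,"dy":0,"dz":-0.2,"yaw":0,"fingers":0.35},{"dx":0,"dy":0,"dz":-0.3,"yaw":0,"fingers":0.3},{"dx":0,"dy":0,"dz":-0.4,"yaw":0,"fingers":0.25},{"dx":0,"dy":0,"dz":-0.4,"yaw":0,"fingers":0.25},{"dx":0,"dy":0,"dz":-0.2,"yaw":0,"fingers":0.25},{"dx":0,"dy":0,"dz":0,"yaw":0,"fingers":0.25},{"dx":0,"dy":0,"dz":0,"yaw":0,"fingers":0.25}]'

```text
clock: 10.55
position: [0.4884, -0.3267, 0.1994]
tool_rot: [3.141, -0.0, 0.423]
force: [0.4, -0.7, -0.3]
grip_width: 0.0642
finger_force: 0.0
```

Run:
```python
from h import *
im,E,c=wrist(); cv2.imwrite('pics/w4.png',im)
print(wproj(E,c,(.488,-.326,.035)),wproj(E,c,(.488,-.326,.081)))
go((.47,0,.2)); go((.4115,.317,.2))
```

```text
[317.7458 220.4282] [317.4056 235.8554]
at [ 0.4881 -0.3265  0.1986] [-3.1411  0.0004  0.4228] w 0.06411670220886151 t 10.6 -> shares [ 1.1747 -3.0518 -0.0131]
at [ 0.4881 -0.3265  0.1986] [-3.1411  0.0004  0.4228] w 0.06411670220886151 t 10.6 -> shares [ 1.9418 -6.1828 -0.0119]
```

View pics/w4.png

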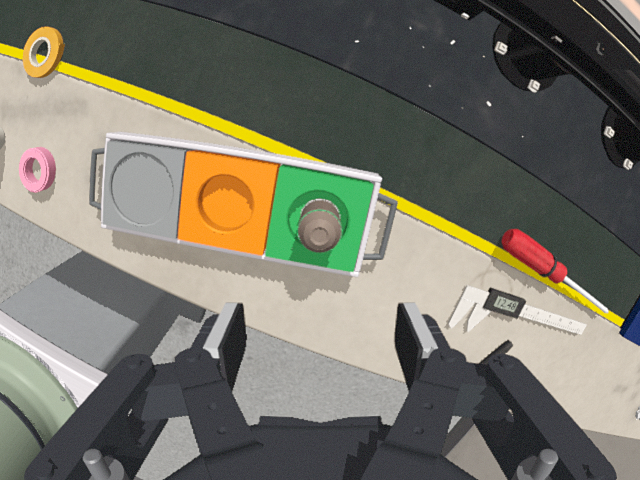

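The objective stands upright in the green pocket at (320,230). Next is the bottle.

drive_tool --targets '[{"dx":0.117,"dy":-0.305,"dz":0,"yaw":0,"fingers":0.25},{"dx":0.117,"dy":-0.305,"dz":0,"yaw":0,"fingers":0.25},{"dx":0.117,"dy":-0.305,"dz":0,"yaw":0,"fingers":0.25},{"dx":0.117,"dy":-0.305,"dz":0,"yaw":0,"fingers":0.25},{"dx":0.117,"dy":-0.305,"dz":0,"yaw":0,"fingers":0.25},{"dx":0.117,"dy":-0.305,"dz":0,"yaw":0,"fingers":0.25},{"dx":0.117,"dy":-0.305,"dz":0,"yaw":0,"fingers":0.25},{"dx":0.117,"dy":-0.305,"dz":0,"yaw":0,"fingers":0.25},{"dx":0.117,"dy":-0.305,"dz":0,"yaw":0,"fingers":0.25},{"dx":0.117,"dy":-0.305,"dz":0,"yaw":0,"fingers":0.25},{"dx":0.077,"dy":-0.313,"dz":0,"yaw":0,"fingers":0.25},{"dx":0.077,"dy":-0.313,"dz":0,"yaw":0,"fingers":0.25},{"dx":0.077,"dy":-0.313,"dz":0,"yaw":0,"fingers":0.25},{"dx":0.077,"dy":-0.313,"dz":0,"yaw":0,"fingers":0.25},{"dx":0.077,"dy":-0.313,"dz":0,"yaw":0,"fingers":0.25},{"dx":0.077,"dy":-0.313,"dz":0,"yaw":0,"fingers":0.25},{"dx":0.077,"dy":-0.313,"dz":0,"yaw":0,"fingers":0.25},{"dx":0.077,"dy":-0.313,"dz":0,"yaw":0,"fingers":0.25},{"dx":0.077,"dy":-0.313,"dz":0,"yaw":0,"fingers":0.25},{"dx":0.077,"dy":-0.313,"dz":0,"yaw":0,"fingers":0.25}]'

```text
clock: 12.6
position: [0.4109, 0.3174, 0.1979]
tool_rot: [3.141, 0.002, 0.423]
force: [0.1, -0.9, 0.3]
grip_width: 0.0642
finger_force: 0.0
```

drive_tool --targets '[{"dx":0,"dy":0,"dz":0,"yaw":0,"fingers":0.25},{"dx":0,"dy":0,"dz":0,"yaw":0,"fingers":0.25}]'

```text
clock: 12.8
position: [0.4111, 0.3165, 0.1979]
tool_rot: [3.141, 0.002, 0.424]
force: [-0.1, -0.3, -0.7]
grip_width: 0.0644
finger_force: 0.0
```

Run:
```python
from h import *
im,E,c=wrist(); cv2.imwrite('pics/w5.png',im); np.savez('w5.npz',E=E)
b=blob(im,(8,120,120),(22,255,255),(240,180,400,300)); print(b[0],b[1],wcast(E,c,*b[0],.07)); cn=b[3].reshape(-1,2); q=cn[cn[:,1].argmax()]; print(q,wcast(E,c,*q,.088))
print(wproj(E,c,(.4115,.317,.0)),wproj(E,c,(.4115,.317,.088)))
go((.4115,.317,.021))
x,y=b[0].astype(int); cv2.imwrite('pics/crop3.png',cv2.resize(im[y-60:y+60,x-60:x+60],None,fx=4,fy=4,interpolation=2)); print(x-60,y-60)
```

```text
[316.4033 227.2482] [ 64  35  26  26 548] [0.4137 0.3194 0.07  ]
[313 240] [0.4087 0.3197 0.088 ]
[318.4792 210.5345] [318.001  238.0878]
at [0.4115 0.3158 0.1981] [3.141  0.0017 0.4228] w 0.0639773953852735 t 12.85 -> shares [ 0.0081 -0.0124  1.7706]
256 167
```

View pics/crop3.png

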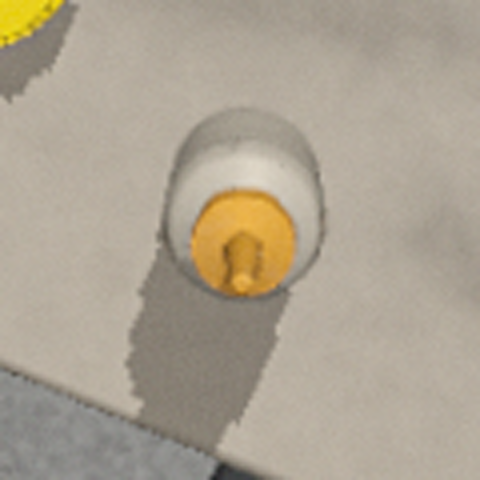

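This is the orange-capped bottle, with the nozzle tip at (316,237). It is centred under the tool to within about 2 mm, so I'll descend and grip.

drive_tool --targets '[{"dx":0.015,"dy":-0.025,"dz":0.1,"yaw":0,"fingers":0.25},{"dx":0,"dy":0,"dz":0.2,"yaw":0,"fingers":0.25},{"dx":0,"dy":0,"dz":0.25,"yaw":0,"fingers":0.25},{"dx":0,"dy":0,"dz":0.25,"yaw":0,"fingers":0.25},{"dx":0,"dy":0,"dz":0.25,"yaw":0,"fingers":0.25},{"dx":0,"dy":0,"dz":0.25,"yaw":0,"fingers":0.25},{"dx":0,"dy":0,"dz":0.2,"yaw":0,"fingers":0.25},{"dx":0,"dy":0,"dz":0.15,"yaw":0,"fingers":0.25},{"dx":0,"dy":0,"dz":0.12,"yaw":0,"fingers":0.25},{"dx":0,"dy":0,"dz":0,"yaw":0,"fingers":0.25},{"dx":0,"dy":0,"dz":0,"yaw":0,"fingers":0.4},{"dx":0,"dy":0,"dz":0,"yaw":0,"fingers":0.5},{"dx":0,"dy":0,"dz":0,"yaw":0,"fingers":0.6},{"dx":0,"dy":0,"dz":0,"yaw":0,"fingers":0.7},{"dx":0,"dy":0,"dz":0,"yaw":0,"fingers":1},{"dx":0,"dy":0,"dz":0,"yaw":0,"fingers":1},{"dx":0,"dy":0,"dz":0,"yaw":0,"fingers":1},{"dx":0,"dy":0,"dz":0,"yaw":0,"fingers":1}]' --squeeze 25

```text
clock: 14.65
position: [0.4125, 0.3197, 0.0227]
tool_rot: [-3.141, -0.001, 0.423]
force: [-0.9, -0.8, 6.9]
grip_width: 0.0326
finger_force: 24.2
```

drive_tool --targets '[{"dx":0,"dy":0,"dz":-0.1,"yaw":0,"fingers":1},{"dx":0,"dy":0,"dz":-0.2,"yaw":0,"fingers":1},{"dx":0,"dy":0,"dz":-0.3,"yaw":0,"fingers":1},{"dx":0,"dy":0,"dz":-0.3,"yaw":0,"fingers":1},{"dx":0,"dy":0,"dz":-0.3,"yaw":0,"fingers":1},{"dx":0,"dy":0,"dz":-0.3,"yaw":0,"fingers":1},{"dx":0,"dy":0,"dz":-0.1,"yaw":0,"fingers":1},{"dx":0,"dy":0,"dz":0,"yaw":0,"fingers":1},{"dx":0,"dy":0,"dz":0,"yaw":0,"fingers":1}]'

```text
clock: 15.55
position: [0.4119, 0.3191, 0.1814]
tool_rot: [3.141, 0.0, 0.423]
force: [-0.3, -1.0, -0.5]
grip_width: 0.0327
finger_force: 25.3
```

Run:
```python
from h import *
go((.47,0,.18)); go((.4695,-.2467,.18))
```

```text
at [0.4119 0.3191 0.1814] [3.1413 0.0005 0.4226] w 0.032680355021223524 t 15.55 -> shares [-0.7791  3.148   0.0156]
at [0.4119 0.3191 0.1814] [3.1413 0.0005 0.4226] w 0.032680355021223524 t 15.55 -> shares [-1.7955  5.3959  0.0166]
```

drive_tool --targets '[{"dx":-0.071,"dy":0.286,"dz":0,"yaw":0,"fingers":1},{"dx":-0.071,"dy":0.286,"dz":0,"yaw":0,"fingers":1},{"dx":-0.071,"dy":0.286,"dz":0,"yaw":0,"fingers":1},{"dx":-0.071,"dy":0.286,"dz":0,"yaw":0,"fingers":1},{"dx":-0.071,"dy":0.286,"dz":0,"yaw":0,"fingers":1},{"dx":-0.071,"dy":0.286,"dz":0,"yaw":0,"fingers":1},{"dx":-0.071,"dy":0.286,"dz":0,"yaw":0,"fingers":1},{"dx":-0.071,"dy":0.286,"dz":0,"yaw":0,"fingers":1},{"dx":-0.071,"dy":0.286,"dz":0,"yaw":0,"fingers":1},{"dx":-0.071,"dy":0.286,"dz":0,"yaw":0,"fingers":1},{"dx":-0.071,"dy":0.286,"dz":0,"yaw":0,"fingers":1},{"dx":-0.127,"dy":0.281,"dz":0,"yaw":0,"fingers":1},{"dx":-0.127,"dy":0.281,"dz":0,"yaw":0,"fingers":1},{"dx":-0.127,"dy":0.281,"dz":0,"yaw":0,"fingers":1},{"dx":-0.127,"dy":0.281,"dz":0,"yaw":0,"fingers":1},{"dx":-0.127,"dy":0.281,"dz":0,"yaw":0,"fingers":1},{"dx":-0.127,"dy":0.281,"dz":0,"yaw":0,"fingers":1},{"dx":-0.127,"dy":0.281,"dz":0,"yaw":0,"fingers":1},{"dx":-0.127,"dy":0.281,"dz":0,"yaw":0,"fingers":1},{"dx":0,"dy":0,"dz":0,"yaw":0,"fingers":1}]'

```text
clock: 17.55
position: [0.4682, -0.2499, 0.1803]
tool_rot: [-3.141, 0.002, 0.418]
force: [-0.6, 0.4, 0.1]
grip_width: 0.0323
finger_force: 25.3
```

drive_tool --targets '[{"dx":0,"dy":0,"dz":0,"yaw":0,"fingers":1}]'

```text
clock: 17.65
position: [0.4688, -0.2462, 0.1806]
tool_rot: [-3.14, 0.001, 0.422]
force: [0.5, 1.8, -0.6]
grip_width: 0.0326
finger_force: 25.3
```

Run:
```python
from h import *
im,E,c=wrist(); cv2.imwrite('pics/w6.png',im)
print(wproj(E,c,(.4695,-.2467,.035)),wproj(E,c,(.4505,-.167,.035))); go((.4695,-.2467,.0435))
```

```text
[319.93   225.3351] [220.6131 207.4722]
at [ 0.4692 -0.2454  0.1809] [-3.1399  0.001   0.4231] w 0.03270382752775983 t 17.7 -> shares [-0.0007  0.0152  1.3736]
```

View pics/w6.png

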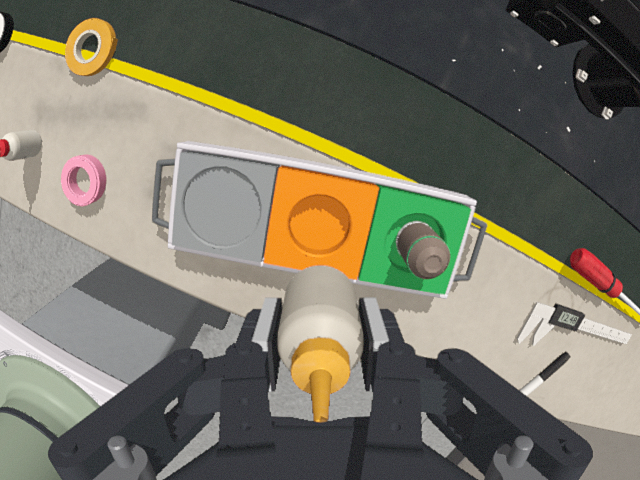

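The bottle is held upright, and the orange pocket at (320,224) lies right where computed. I'll lower it in.

drive_tool --targets '[{"dx":0,"dy":0.01,"dz":0.2,"yaw":0,"fingers":1},{"dx":0,"dy":0,"dz":0.25,"yaw":0,"fingers":1},{"dx":0,"dy":0,"dz":0.25,"yaw":0,"fingers":1},{"dx":0,"dy":0,"dz":0.2,"yaw":0,"fingers":1},{"dx":0,"dy":0,"dz":0.15,"yaw":0,"fingers":1},{"dx":0,"dy":0,"dz":0.1,"yaw":0,"fingers":1},{"dx":0,"dy":0,"dz":0.1,"yaw":0,"fingers":1},{"dx":0,"dy":0,"dz":0.06,"yaw":0,"fingers":1},{"dx":0,"dy":0,"dz":0.05,"yaw":0,"fingers":1},{"dx":0,"dy":0,"dz":0.02,"yaw":0,"fingers":1},{"dx":0,"dy":0,"dz":0,"yaw":0,"fingers":1},{"dx":0,"dy":0,"dz":0,"yaw":0,"fingers":1}]'

```text
clock: 18.9
position: [0.4701, -0.2472, 0.0442]
tool_rot: [3.141, -0.0, 0.423]
force: [0.7, 0.5, -0.9]
grip_width: 0.0327
finger_force: 25.3
```

drive_tool --targets '[{"dx":0,"dy":0,"dz":0.01,"yaw":0,"fingers":1},{"dx":0,"dy":0,"dz":0.006,"yaw":0,"fingers":1},{"dx":0,"dy":0,"dz":0,"yaw":0,"fingers":1},{"dx":0,"dy":0,"dz":0,"yaw":0,"fingers":1}]'

```text
clock: 19.3
position: [0.4701, -0.2472, 0.0427]
tool_rot: [3.141, -0.0, 0.423]
force: [-1.4, 0.3, 7.2]
grip_width: 0.0324
finger_force: 25.9
```

Contact (7 N up at the expected height), so the bottle is seated. I'll release it and rise.

drive_tool --targets '[{"dx":0,"dy":0,"dz":0,"yaw":0,"fingers":0.55},{"dx":0,"dy":0,"dz":0,"yaw":0,"fingers":0.45},{"dx":0,"dy":0,"dz":0,"yaw":0,"fingers":0.4},{"dx":0,"dy":0,"dz":0,"yaw":0,"fingers":0.4},{"dx":0,"dy":0,"dz":-0.1,"yaw":0,"fingers":0.4},{"dx":0,"dy":0,"dz":-0.2,"yaw":0,"fingers":0.4},{"dx":0,"dy":0,"dz":-0.3,"yaw":0,"fingers":0.3},{"dx":0,"dy":0,"dz":-0.4,"yaw":0,"fingers":0.2},{"dx":0,"dy":0,"dz":-0.4,"yaw":0,"fingers":0.2},{"dx":0,"dy":0,"dz":-0.2,"yaw":0,"fingers":0.2},{"dx":0,"dy":0,"dz":0,"yaw":0,"fingers":0.2},{"dx":0,"dy":0,"dz":0,"yaw":0,"fingers":0.2}]'

```text
clock: 20.5
position: [0.4699, -0.2472, 0.2028]
tool_rot: [3.141, -0.0, 0.423]
force: [-0.7, 0.2, -0.6]
grip_width: 0.0681
finger_force: 0.0
```

Run:
```python
from h import *
im,E,c=wrist(); cv2.imwrite('pics/w7.png',im)
go((.5255,.18,.2))
```

```text
at [ 0.4696 -0.247   0.202 ] [-3.1412  0.0004  0.4227] w 0.06840912810472088 t 20.55 -> shares [ 2.2619 -3.665   0.0207]
```

View pics/w7.png

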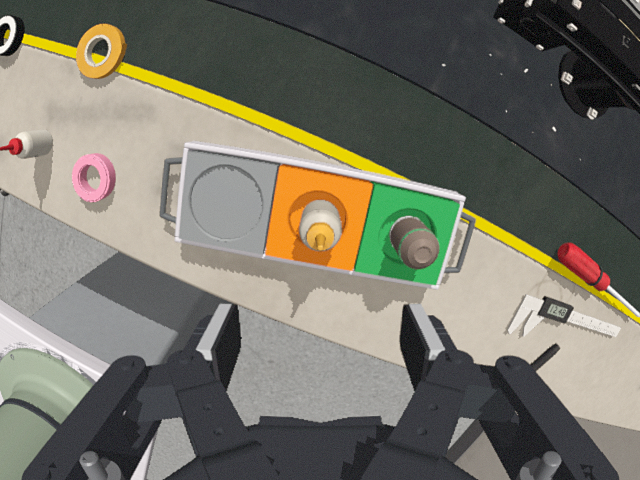

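Both stand upright in their pockets, the bottle at (320,222) and the objective at (412,240). The ring is next.

drive_tool --targets '[{"dx":0.174,"dy":-0.282,"dz":0,"yaw":0,"fingers":0.2},{"dx":0.174,"dy":-0.282,"dz":0,"yaw":0,"fingers":0.2},{"dx":0.174,"dy":-0.282,"dz":0,"yaw":0,"fingers":0.2},{"dx":0.174,"dy":-0.282,"dz":0,"yaw":0,"fingers":0.2},{"dx":0.174,"dy":-0.282,"dz":0,"yaw":0,"fingers":0.2},{"dx":0.174,"dy":-0.282,"dz":0,"yaw":0,"fingers":0.2},{"dx":0.174,"dy":-0.282,"dz":0,"yaw":0,"fingers":0.2},{"dx":0.174,"dy":-0.282,"dz":0,"yaw":0,"fingers":0.2},{"dx":0.174,"dy":-0.282,"dz":0,"yaw":0,"fingers":0.2},{"dx":0.174,"dy":-0.282,"dz":0,"yaw":0,"fingers":0.2},{"dx":0.174,"dy":-0.282,"dz":0,"yaw":0,"fingers":0.2},{"dx":0.174,"dy":-0.282,"dz":0,"yaw":0,"fingers":0.2},{"dx":0.174,"dy":-0.282,"dz":0,"yaw":0,"fingers":0.2},{"dx":0,"dy":0,"dz":0,"yaw":0,"fingers":0.2},{"dx":0,"dy":0,"dz":0,"yaw":0,"fingers":0.2},{"dx":0,"dy":0,"dz":0,"yaw":0,"fingers":0.2}]' --squeeze 40

```text
clock: 22.15
position: [0.5255, 0.1789, 0.2016]
tool_rot: [3.141, 0.002, 0.422]
force: [-0.4, -0.2, 0.9]
grip_width: 0.0682
finger_force: 0.0
```

Run:
```python
from h import *
im,E,c=wrist(); cv2.imwrite('pics/w8.png',im)
print(wproj(E,c,(.5255,.18,.016)))
b=blob(im,(0,0,200),(180,50,255),(265,150,375,270)); print(b[1],b[2]); p=wcast(E,c,*b[2][:2],.016); print(p)
p[2]=.003; go(p)
```

```text
[317.6522 213.8008]
[   0   43  110   77 4057] (319.5, 231.0, 66.4399185180664)
[0.5114 0.1718 0.016 ]
at [0.5257 0.1788 0.2018] [3.1412 0.0011 0.4216] w 0.0682304657172788 t 22.2 -> shares [-0.1569  0.0042  1.9886]
```

Run:
```python
from h import *
im=cv2.imread('pics/w8.png'); _,E,c=wrist()
b=blob(im,(0,0,225),(180,20,255),(265,150,375,270)); print('top',b[1],b[2]); p=wcast(E,c,*b[2][:2],.016); print(p)
p[2]=.003; go(p)
```

```text
top [  28   38   50   50 1103] (317.8133544921875, 212.62704467773438, 25.078208923339844)
[0.5268 0.1802 0.016 ]
at [0.5258 0.1789 0.202 ] [3.1413 0.0007 0.4214] w 0.06797801030170308 t 22.25 -> shares [ 0.0155 -0.0086  1.9902]
```

drive_tool --targets '[{"dx":0.014,"dy":-0.01,"dz":0.2,"yaw":0,"fingers":0.2},{"dx":0,"dy":0,"dz":0.3,"yaw":0,"fingers":0.2},{"dx":0,"dy":0,"dz":0.3,"yaw":0,"fingers":0.2},{"dx":0,"dy":0,"dz":0.3,"yaw":0,"fingers":0.2},{"dx":0,"dy":0,"dz":0.3,"yaw":0,"fingers":0.2},{"dx":0,"dy":0,"dz":0.25,"yaw":0,"fingers":0.2},{"dx":0,"dy":0,"dz":0.15,"yaw":0,"fingers":0.2},{"dx":0,"dy":0,"dz":0.1,"yaw":0,"fingers":0.2},{"dx":0,"dy":0,"dz":0.05,"yaw":0,"fingers":0.2},{"dx":0,"dy":0,"dz":0.03,"yaw":0,"fingers":0.2},{"dx":0,"dy":0,"dz":0,"yaw":0,"fingers":0.2},{"dx":0,"dy":0,"dz":0,"yaw":0,"fingers":0.2}]'

```text
clock: 23.45
position: [0.5271, 0.1816, 0.005]
tool_rot: [3.142, -0.001, 0.423]
force: [0.2, 0.5, 0.5]
grip_width: 0.0682
finger_force: 0.0
```

drive_tool --targets '[{"dx":0,"dy":0,"dz":0,"yaw":0,"fingers":0.35},{"dx":0,"dy":0,"dz":0,"yaw":0,"fingers":0.45},{"dx":0,"dy":0,"dz":0,"yaw":0,"fingers":0.6},{"dx":0,"dy":0,"dz":0,"yaw":0,"fingers":0.8},{"dx":0,"dy":0,"dz":0,"yaw":0,"fingers":0.8},{"dx":0,"dy":0,"dz":0,"yaw":0,"fingers":0.8}]'

```text
clock: 24.05
position: [0.527, 0.1816, 0.0051]
tool_rot: [3.141, -0.001, 0.423]
force: [-3.0, -2.5, 12.8]
grip_width: 0.0478
finger_force: 39.1
```

drive_tool --targets '[{"dx":0,"dy":0,"dz":-0.1,"yaw":0,"fingers":0.8},{"dx":0,"dy":0,"dz":-0.2,"yaw":0,"fingers":0.8},{"dx":0,"dy":0,"dz":-0.3,"yaw":0,"fingers":0.8},{"dx":0,"dy":0,"dz":-0.4,"yaw":0,"fingers":0.8},{"dx":0,"dy":0,"dz":-0.4,"yaw":0,"fingers":0.8},{"dx":0,"dy":0,"dz":-0.2,"yaw":0,"fingers":0.8},{"dx":0,"dy":0,"dz":0,"yaw":0,"fingers":0.8},{"dx":0,"dy":0,"dz":0,"yaw":0,"fingers":0.8}]'

```text
clock: 24.85
position: [0.5267, 0.1813, 0.1646]
tool_rot: [3.141, -0.001, 0.423]
force: [-0.5, 0.1, -1.7]
grip_width: 0.0479
finger_force: 41.5
```

Run:
```python
from h import *
go((.4505,-.167,.165))
im,E,c=wrist(); cv2.imwrite('pics/w9.png',im)
```

```text
at [0.5267 0.1813 0.1646] [ 3.1414 -0.0005  0.4226] w 0.047884576842879854 t 24.85 -> shares [-2.1231  2.8641 -0.0046]
```

View pics/w9.png

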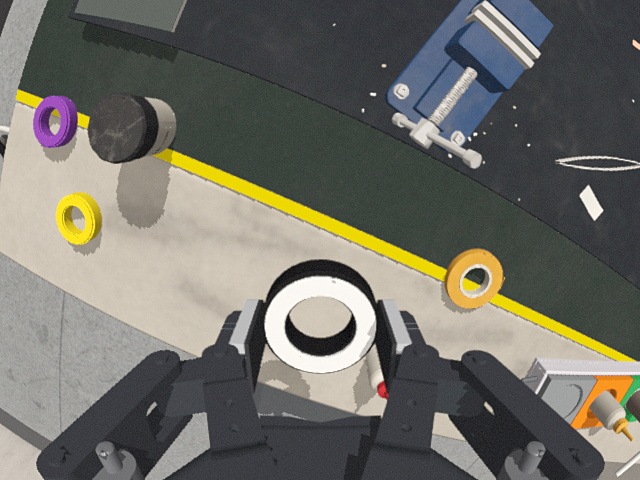

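The ring is held level at (320,320). I'll carry it to the grey insert.

drive_tool --targets '[{"dx":-0.177,"dy":0.239,"dz":0,"yaw":0,"fingers":0.8},{"dx":-0.177,"dy":0.239,"dz":0,"yaw":0,"fingers":0.8},{"dx":-0.177,"dy":0.239,"dz":0,"yaw":0,"fingers":0.8},{"dx":-0.177,"dy":0.239,"dz":0,"yaw":0,"fingers":0.8},{"dx":-0.177,"dy":0.239,"dz":0,"yaw":0,"fingers":0.8},{"dx":-0.177,"dy":0.239,"dz":0,"yaw":0,"fingers":0.8},{"dx":-0.177,"dy":0.239,"dz":0,"yaw":0,"fingers":0.8},{"dx":-0.177,"dy":0.239,"dz":0,"yaw":0,"fingers":0.8},{"dx":-0.177,"dy":0.239,"dz":0,"yaw":0,"fingers":0.8},{"dx":-0.177,"dy":0.239,"dz":0,"yaw":0,"fingers":0.8},{"dx":-0.177,"dy":0.239,"dz":0,"yaw":0,"fingers":0.8},{"dx":-0.177,"dy":0.239,"dz":0,"yaw":0,"fingers":0.8},{"dx":0,"dy":0,"dz":0,"yaw":0,"fingers":0.8},{"dx":0,"dy":0,"dz":0,"yaw":0,"fingers":0.8},{"dx":0,"dy":0,"dz":0,"yaw":0,"fingers":0.8}]'

```text
clock: 26.4
position: [0.4507, -0.1662, 0.1638]
tool_rot: [-3.141, 0.0, 0.424]
force: [-0.3, 0.7, -1.5]
grip_width: 0.0478
finger_force: 41.6
```

Run:
```python
from h import *
im,E,c=wrist(); cv2.imwrite('pics/w10.png',im)
print(wproj(E,c,(.4505,-.167,.035)))
g=cv2.medianBlur(cv2.cvtColor(im,cv2.COLOR_BGR2GRAY),3)[160:290,260:380]
print(cv2.HoughCircles(g,cv2.HOUGH_GRADIENT,1,30,param1=60,param2=15,minRadius=35,maxRadius=50))
go((.4505,-.167,.037))
```

```text
[319.6146 232.3571]
[[[58.5 72.5 44.7]]]
at [ 0.4508 -0.1661  0.1639] [-3.1408  0.0003  0.4242] w 0.04748462866276795 t 26.45 -> shares [-0.0057  0.008   1.2691]
```

View pics/w10.png

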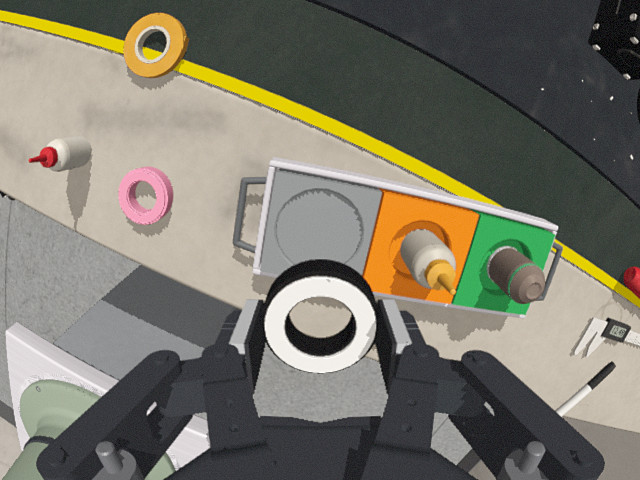

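Grey pocket centre at (318.5,232) against the predicted (319.6,232.4). I'll lower the ring.

drive_tool --targets '[{"dx":0,"dy":0.006,"dz":0.2,"yaw":0,"fingers":0.8},{"dx":0,"dy":0,"dz":0.25,"yaw":0,"fingers":0.8},{"dx":0,"dy":0,"dz":0.25,"yaw":0,"fingers":0.8},{"dx":0,"dy":0,"dz":0.2,"yaw":0,"fingers":0.8},{"dx":0,"dy":0,"dz":0.12,"yaw":0,"fingers":0.8},{"dx":0,"dy":0,"dz":0.1,"yaw":0,"fingers":0.8},{"dx":0,"dy":0,"dz":0.06,"yaw":0,"fingers":0.8},{"dx":0,"dy":0,"dz":0.05,"yaw":0,"fingers":0.8},{"dx":0,"dy":0,"dz":0.03,"yaw":0,"fingers":0.8},{"dx":0,"dy":0,"dz":0,"yaw":0,"fingers":0.8},{"dx":0,"dy":0,"dz":0,"yaw":0,"fingers":0.8}]'

```text
clock: 27.55
position: [0.4511, -0.1678, 0.0386]
tool_rot: [3.141, -0.0, 0.423]
force: [-0.1, -0.4, -0.4]
grip_width: 0.0474
finger_force: 41.6
```

drive_tool --targets '[{"dx":0,"dy":0,"dz":0.01,"yaw":0,"fingers":0.8},{"dx":0,"dy":0,"dz":0.01,"yaw":0,"fingers":0.8},{"dx":0,"dy":0,"dz":0,"yaw":0,"fingers":0.8},{"dx":0,"dy":0,"dz":0,"yaw":0,"fingers":0.8}]'

```text
clock: 27.95
position: [0.4509, -0.1678, 0.0363]
tool_rot: [3.142, -0.0, 0.423]
force: [-0.7, -0.0, -0.1]
grip_width: 0.0475
finger_force: 41.6
```

drive_tool --targets '[{"dx":0,"dy":0,"dz":0.003,"yaw":0,"fingers":0.8},{"dx":0,"dy":0,"dz":0,"yaw":0,"fingers":0.35},{"dx":0,"dy":0,"dz":0,"yaw":0,"fingers":0.28},{"dx":0,"dy":0,"dz":0,"yaw":0,"fingers":0.25},{"dx":0,"dy":0,"dz":0,"yaw":0,"fingers":0.25},{"dx":0,"dy":0,"dz":-0.1,"yaw":0,"fingers":0.25},{"dx":0,"dy":0,"dz":-0.2,"yaw":0,"fingers":0.25},{"dx":0,"dy":0,"dz":-0.3,"yaw":0,"fingers":0.25},{"dx":0,"dy":0,"dz":-0.4,"yaw":0,"fingers":0.25},{"dx":0,"dy":0,"dz":-0.4,"yaw":0,"fingers":0.25},{"dx":0,"dy":0,"dz":-0.2,"yaw":0,"fingers":0.25},{"dx":0,"dy":0,"dz":0,"yaw":0,"fingers":0.25},{"dx":0,"dy":0,"dz":0,"yaw":0,"fingers":0.25}]'

```text
clock: 29.25
position: [0.4508, -0.1679, 0.1965]
tool_rot: [3.141, -0.001, 0.423]
force: [-0.2, -0.4, -0.1]
grip_width: 0.0639
finger_force: 0.0
```

Run:
```python
from h import *
im,E,c=wrist(); s=grab_frame('scene')
b=blob(im,(0,0,225),(180,20,255),(265,150,375,270)); print(b[1],b[2],wcast(E,c,*b[2][:2],.047))
a=cv2.resize(im[140:320,200:560],None,fx=2,fy=2); q=cv2.resize(s[140:240,290:430],None,fx=2.4,fy=2.4,interpolation=2)
o=np.zeros((600,720,3),np.uint8); o[:360]=a; o[360:600,:336]=q
cv2.imwrite('pics/fin.png',o)
```

```text
[  28   49   55   54 1289] (319.7908630371094, 225.29173278808594, 27.618072509765625) [ 0.4509 -0.1689  0.047 ]
```

View pics/fin.png

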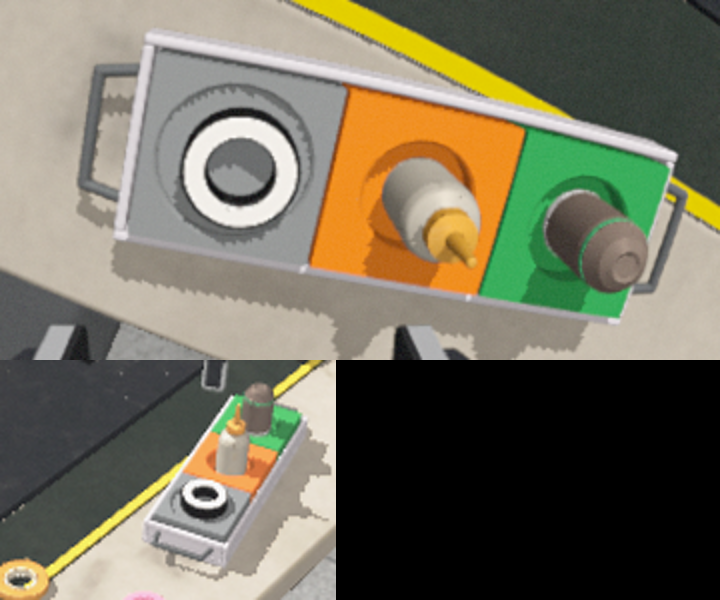

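All three are in their pockets: the ring lies flat inside the grey pocket at (0.451, -0.169), and the bottle and objective stand upright. The gripper is clear, so I'm handing it in.

```bash
python3 -c "
from workcell import workorder; print(workorder.job_done())"
```

```text
the job is handed in; nothing more can be done
None
```

I packed the objective, the orange-capped bottle and the ring mount into the green, orange and grey inserts, in that order, and handed the job in at about 29 s; my last pictures show all three seated, and I never touched the look-alikes.

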